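Index the assembly dial one station

TASK

Turn the round assembly dial one station clockwise, as seen from above: press the red index button down with the fingertips until its brass tooth is free of the notched ring, swing the dial round with the button held down, and let the button spring up so that the tooth locks in the next notch; do not turn past it or the other way. Leave the loudspeaker drivers sitting in their nests and do not disturb the horned speaker or the tweezers; nothing is to be picked up.

Things in the scene. Friction and masses are not known exactly. Their poses are not given: they have to be found in the camera images.
- index_base: fixed base of the index table, at any yaw: dark steel disc 304 mm across, 14 mm thick; origin at the centre of its underside, on the dial's axis, z up. Six posts carry a flat steel index ring, inner diameter 242, outer 304, 27 to 35 mm above the bench, with six radial notches 14.4 mm wide, 16 deep, open to the dial, one every 60 degrees; the tooth starts in the one on the base's +x axis
- dial (a joint): angle of the aluminium dial (236 mm across, top face 44 mm above the bench, 1.6 kg, turns freely on its vertical axis with about 0.025 N m of friction), rad; 0 at the start, grows CLOCKWISE seen from above; one station is 1.047. While the button is up the tooth locks it, with about 0.01 rad of play
- dial_axis (a point): point on the dial's axis at the height of its top face; its axes turn with the dial and its own x axis points from the axis to the red button
- plunger (a joint): how far the red index button is pressed down, m: 0 up (locked), 0.011 fully down. Spring: 4 N at rest to 8.4 N fully down. The tooth is clear below the ring from 0.0086 on. Let go between notches, it rises only until the tooth rests against the underside of the ring (about 0.0085); let go within about 4 mm (at the button) of a notch, the bevelled tooth centres itself and snaps up
- plunger_top (a point): centre of the button's dished top, where a fingertip presses. Red cap 40 mm across, on the dial 98 mm from its axis; the dish's flat floor (34 mm across, 70 mm above the bench when up) has a rim 3 mm high. x points away from the axis. A pressing fingertip drags the dial by friction; if it keeps its yaw, the dial may lag it by a few mm over a station: check the angle before letting go
- tooth_end (a point): outer end of the brass locking tooth (12 mm wide, 131 mm from the dial's axis, level with the ring's top when up), seen in the notch beyond the dial's edge, straight out from the button; it goes down and round with the button
- nest_a (a point): floor centre of the white ring-shaped nest on the dial (44 mm across, 10 mm high, 62 mm from the axis) in which driver a sits; six such nests stand midway between the stations, four of them empty; moves with the dial
- nest_b (a point): the same for the nest of driver b
- driver_a: loose loudspeaker driver, black basket 40 mm across, 20 mm high, on a steel magnet 25 mm across that sits in the nest; its top is 66 mm above the bench; origin at the centre of its underside. It rides round with the dial
- driver_b: a second driver, the same, in nest b
- horned_speaker: loose black ball-shaped speaker 64 mm across with two small red horns, standing on the bench; origin at the centre of its underside
- tweezers: loose black and steel tweezers 130 mm long and 8 mm high, lying on the bench; origin at the middle of the underside, x along their length
Things that resemble listed ones, but are neither listed nor needed, are in the scene too. What is shaped like the driver_b but turquoise is not meant.

How it is judged (in metres and radians):
On the way, in this order (a step that is already met when the one before it is completed fails the run):
1. the index button is pressed down at the first notch (value of joint plunger above 0.007 m and value of joint dial between -0.08 and 0.08 rad), for 0.02 s.
2. the dial is swung clockwise between the notches with the tooth below the ring (value of joint plunger above 0.007 m and value of joint dial above 0.4 rad), for 0.05 s.
At the end, for the whole second after the job is handed in: The dial stands one station (1.047 rad, within 0.03) clockwise of its start and still, the button is up to within 1.5 mm so that the tooth is locked in the notch, both drivers sit within 6 mm of their nests' centres, and the horned speaker and the tweezers are within 20 mm of where they stood (value of joint dial between 1.017 and 1.077 rad and value of joint plunger below 0.0015 m and velocity of joint dial between -0.05 and 0.05 rad/s and distance between driver_a and nest_a below 0.006 m and distance between driver_b and nest_b below 0.006 m and distance of each of horned_speaker, tweezers from where it was at the start of the episode below 0.02 m); the robot touches nothing.
It fails at once if the dial is turned anticlockwise by more than 0.2 rad (value of joint dial below -0.2 rad).
It fails at once if the dial is turned past the next notch by more than 0.3 rad (value of joint dial above 1.35 rad).
It fails at once if a driver is lifted or knocked out of its nest (more than 12 mm off) (distance between driver_a and nest_a above 0.012 m or distance between driver_b and nest_b above 0.012 m).
It fails at once if the horned speaker or the tweezers are lifted or shifted by more than 20 mm (distance of any of horned_speaker, tweezers from where it was at the start of the episode above 0.02 m).
It also fails if it takes over 38 s, if anything falls off the work surface, if the arm or the gripper's body presses on something with over 40 N, if the wrist force passes 120 N, or if a joint passes its speed limit or range.

ROBOT

A 6-joint arm with a two-finger parallel gripper is mounted at the origin on the work surface. World frame = base frame: x ahead of the robot, y to its left, z up, the work surface at z = 0. Lengths are in mm, angles in rad, forces in N, time in s.
With the tool pointing down it reaches from about 350 to 775 mm from the base axis. Payload 7.3 kg.
Tool frame: the origin (TCP) lies midway between the tips of the shut fingers; the grasp point (between the pads) lies 19 mm behind it; x points along the fingers, y is the direction in which the jaws open and shut, and the axes are right-handed (so a half turn about x gives the same grasp; the last joint's range is limited). The gripper opens to 92 mm and grips with 3 to 60 N. Pads are 19 mm wide; open, the fingers measure 130 mm over their backs; the gripper's body (75 mm by 190 mm) begins 47 mm behind the grasp point.
Start: joints at [-1.432, 0.342, 1.524, -0, 1.275, -0.146], TCP at [147.529, -503.865, 226.741] pointing down, gripper open.
Joint ranges: [-2.53, 2.53], [-0.77, 2.02], [0.04, 2.7], [-1, 4.14], [0.28, 2.66], [-3.11, 3.11]. Speed limits (rad/s): [2.57, 2.57, 3.14, 3.14, 3.14, 3.14].

INTERFACE

Orientations are given as [roll, pitch, yaw] about the fixed x, y, z axes, in that order (R = Rz(yaw) Ry(pitch) Rx(roll)).
In Python, from plant import get_obs, capture, close_job gives the robot as it stands. The module is installed in compiled form; this text tells all that it offers.
- The arm moves only by the tool send_rows, never from a script. Its argument "moves" is a list of rows, each a list of 4 numbers: the shift along the tool's x, y, z in mm, then the turn about the tool's x in degrees. In form: [[tx, ty, tz, yaw], ...]. A call has 1 to 8 rows; each row shifts and turns the commanded pose from where the row before left it, along the tool's axes as they then stand; what a row does not reach is not made up. A row lasts 1/8 s, in which the tool goes at most 62.5 mm and 10.7 degrees, less where a joint would pass 70% of its speed; a pose out of reach is approached as far as the arm can. A call with a gripper value outside its range is refused whole. "hand" is the opening, from 0 (shut) to 1 (fully open), set as the call begins (left out, the last holds). The fingers move at their own pace and stop on an object; the grip force is fixed at half the most. Time passes only in rows, so rows that do not move let the fingers close. It gives the time, the measured TCP pose, the force and the opening at its end, in the units of the state.
- get_obs(): the state, without advancing time (a new reading comes with each control period).
- capture(name): name is "side" or "top"; returns a dict with "image" (384x512x3 uint8, red, green, blue), "K" (3x3 intrinsics, pixels), "dist" ([k1, k2, p1, p2, k3] as OpenCV has them; the pictures are not rectified), "position" and "attitude" of the camera in the world. Camera axes: x right, y down, z forward; pixel columns grow to the right and rows downward; lengths in mm; the calibration is good to about 2 mm. A picture is of the moment at which its call begins. There is no depth.
- close_job(): hands the job in, once; it reports no verdict.
The state is a dict: "time": time; "joint_positions": joint angles; "dq": joint speeds; "tau": joint torques, N m; "tool_pos": TCP position; "tcp_rot": TCP orientation; "contact_force": force on the tool from outside, world axes, zero at the start; "moment": the same for the moment, N m; "grip_width": finger opening in mm.
Only numpy, scipy, OpenCV 4.12 (cv2) and the standard library are available. Lean on these libraries where they do the work, as an engineer would, in place of code of your own. Each camera call takes 0.05 s, during which the arm holds its last target. There are 200 camera calls.

## Working session

There is one attempt and no reset: what is moved stays moved. The work goes in short steps, Python scripts to look and compute and a tool call to move; the robot and the scene stay as the last step left them, time stands still between calls to the robot, and variables do not carry over. Pictures are saved under pics/ and viewed, about 8 in all and at most 12, crops included, and the job is handed in when it is done.

Besides the shell and the picture viewer there is one more tool, called after ">>>" in YAML: its name, and indented under it one key for each argument. send_rows: Moves the arm, as the interface text tells. Its arguments: {"type":"object","properties":{"moves":{"type":"array","items":{"type":"array","items":{"type":"number"}}},"hand":{"type":"number"}},"required":["moves"]}

```bash
mkdir -p pics; cat > h.py <<'E'
import numpy as np, cv2
from plant import get_obs, capture, close_job
from scipy.spatial.transform import Rotation as R
def cam(n,f):
    c=capture(n); cv2.imwrite(f'pics/{f}.png',c['image'][:,:,::-1]); np.save(f'pics/{f}.npy',np.array([{k:c[k] for k in c if k!='image'}],dtype=object)); return c
def load(f): return np.load(f'pics/{f}.npy',allow_pickle=True)[0]
def rot(c):
    a=np.array(c['attitude'],float)
    return a if a.shape==(3,3) else R.from_euler('xyz',a).as_matrix()
def toz(c,u,v,z):
    p=cv2.undistortPoints(np.array([[[u,v]]],float),np.array(c['K']),np.array(c['dist']))[0,0]
    d=rot(c)@np.array([p[0],p[1],1]); o=np.array(c['position'],float)
    return o+d*(z-o[2])/d[2]
def proj(c,P):
    r=rot(c).T; t=-r@np.array(c['position'],float)
    return cv2.projectPoints(np.array(P,float).reshape(-1,1,3),cv2.Rodrigues(r)[0],t,np.array(c['K']),np.array(c['dist']))[0][:,0]
E
python3 - <<'E'
from h import *
for n in('top','side'):
    c=cam(n,n+'0'); print(n,c['position'],c['attitude'],c['K'])
print(get_obs())
a=cv2.imread('pics/top0.png');b=cv2.imread('pics/side0.png')
cv2.imwrite('pics/a.png',cv2.resize(a,(800,600),interpolation=2))
E
```

```text
top [ 551.19930064  -16.47168744 1324.53151477] [-3.08781869 -0.00819556 -1.55242285] [[474.89783121   0.         251.16756357]
 [  0.         474.89783121 193.63929754]
 [  0.           0.           1.        ]]
side [330.18296334 826.8215287  768.48963873] [-2.22699718  0.01714037 -2.82599701] [[389.28914491   0.         250.55474853]
 [  0.         389.28914491 189.30481322]
 [  0.           0.           1.        ]]
{'time': 0.1, 'joint_positions': array([-1.43199287e+00,  3.42679736e-01,  1.52488899e+00, -1.34092637e-06,
        1.27541082e+00, -1.46003891e-01]), 'dq': array([-1.40440248e-05, -2.79671788e-03, -1.17228758e-03, -8.31158259e-04,
        1.21301942e-04,  2.14417954e-04]), 'tau': array([ 1.98721413e-03, -4.32001376e+01, -2.44695568e+01,  7.18639442e-02,
        5.26177988e-02, -3.78681500e-05]), 'tool_pos': array([ 147.48042967, -503.4932626 ,  226.11195376]), 'tcp_rot': array([-1.71587563,  1.56940943,  1.71052476]), 'contact_force': array([ 0.63941094, -0.16269712, -0.0733719 ]), 'moment': array([-0.00431691, -0.03870262, -0.00584946]), 'grip_width': 91.87087090394195}
```

View pics/a.png

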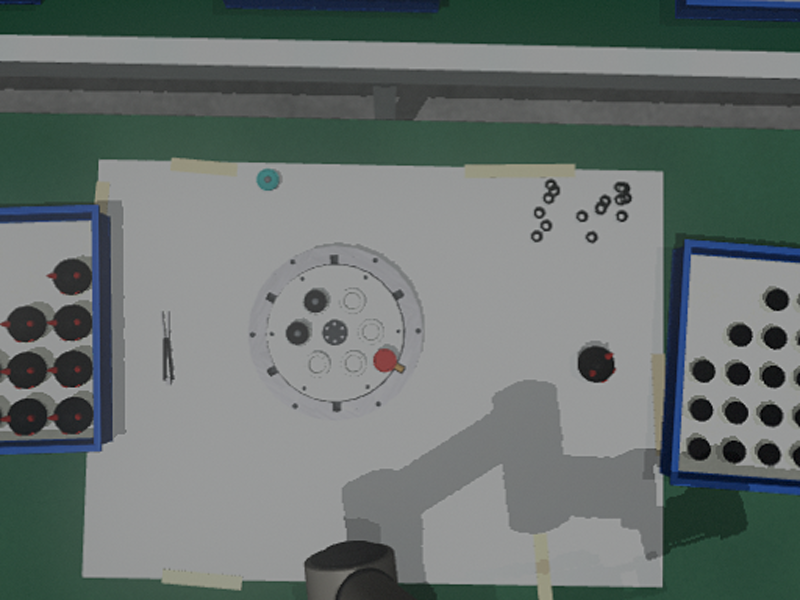

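View pics/side0.png

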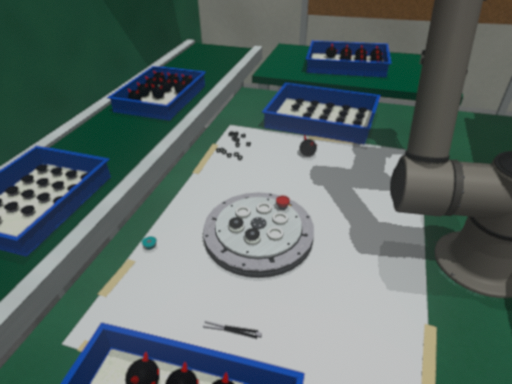

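Top view (800 px scale): dial centre is about (335,332) and the red button (385,360), with the brass tooth at (400,368). Black drivers sit at (315,300) and (297,333). The turquoise lookalike at (268,180) is off the dial, so it is not meant. The horned speaker is at (596,364) and the tweezers at (168,350). I'll confirm in one enlarged crop.

```bash
python3 - <<'E'
from h import *
a=cv2.imread('pics/top0.png')
cv2.imwrite('pics/b.png',cv2.resize(a[150:274,155:277],None,fx=4.8,fy=4.8,interpolation=2))
for f,z in(('top0',69),('side0',69)):
    im=cv2.imread(f'pics/{f}.png'); h=cv2.cvtColor(im,cv2.COLOR_BGR2HSV)
    m=(((h[...,0]<8)|(h[...,0]>172))&(h[...,1]>120)&(h[...,2]>60)).astype('uint8')
    n,l,s,ce=cv2.connectedComponentsWithStats(m)
    c=load(f)
    for i in range(1,n):
        if s[i,4]>40: print(f,s[i],ce[i],toz(c,*ce[i],z))
c=load('top0')
for u,v,z in((335,332,44),(385,360,70),(400,368,35),(336,406,35),(334,259,35),(272,371,35),(398,294,35),(271,297,35),(315,300,66),(297,333,66),(596,364,32),(168,350,4)): print(u,v,toz(c,u*.64-.2,v*.64-.2,z).round(1))
E
```

```text
top0 [239 224  15  14 153] [245.89542484 230.44444444] [521.53065379 -13.40491657  69.        ]
side0 [277 197  12   8  84] [282.47619048 200.42857143] [520.93807201 -10.16552447  69.        ]
side0 [221 374   8  10  41] [224.7804878  379.17073171] [494.62592    510.74174408  69.        ]
side0 [131 376   8   8  49] [134.42857143 379.20408163] [649.79629369 558.65270303  69.        ]
335 332 [568.2  72.9  44. ]
385 360 [522.2 -14.2  70. ]
400 368 [508.1 -40.4  35. ]
336 406 [440.6  69.   35. ]
334 259 [695.5  78.2  35. ]
272 371 [498.8 181.   35. ]
398 294 [636.4 -34.6  35. ]
271 297 [627.  186.2  35. ]
315 300 [621.5 106.5  66. ]
297 333 [565.  135.7  66. ]
596 364 [ 521.  -381.8   32. ]
168 350 [531.3 371.1   4. ]
```

View pics/b.png

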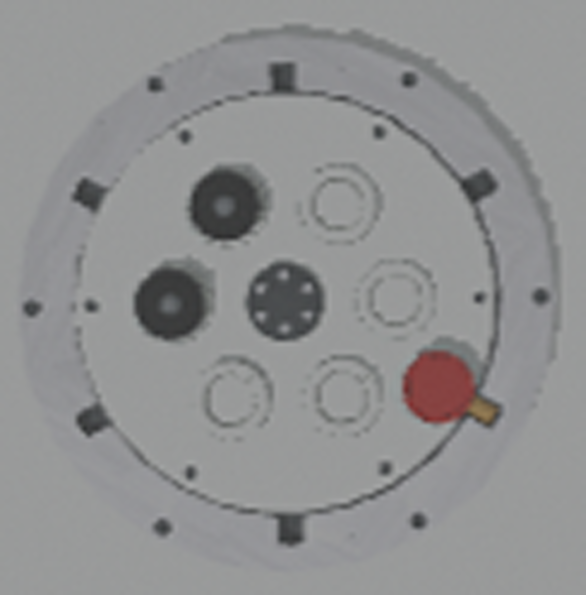

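```bash
cat >> h.py <<'E'
def T(o=None):
    o=o or get_obs(); return np.array(o['tool_pos']),R.from_euler('xyz',o['tcp_rot']).as_matrix()
def delta(target):
    p,M=T(); return M.T@(np.array(target,float)-p)
E
python3 - <<'E'
from h import *
p,M=T();print(p,M.round(3));print(delta([522,-13,110]).round(1))
E
```

```text
[ 147.48042967 -503.4932626   226.11195376] [[-0.     0.281 -0.96 ]
 [ 0.001 -0.96  -0.281]
 [-1.    -0.001 -0.   ]]
[ 116.7 -365.3 -497.2]
```

>>> send_rows:
  moves:
    - [0, -30, -41, 0]
    - [0, -30, -41, 0]
    - [0, -30, -41, 0]
    - [0, -30, -41, 0]
    - [0, -30, -41, 0]
    - [0, -30, -41, 0]
    - [0, -30, -41, 0]
    - [0, -30, -41, 0]
  hand: 0

```text
time: 1.1
tool_pos: [395.6, -179.9, 226.6]
tcp_rot: [-0.099, 1.571, -2.955]
contact_force: [1.4, -1.0, 0.3]
grip_width: 16.5
```

>>> send_rows:
  moves:
    - [0, -30, -41, 0]
    - [0, -30, -41, 0]
    - [0, -30, -41, 0]
    - [0, -30, -41, 0]
    - [30, 0, 0, -9]
    - [30, 0, 0, -9]
    - [20, 0, 0, -9]
    - [20, 0, 0, -9]

```text
time: 2.1
tool_pos: [518.2, -20.0, 125.5]
tcp_rot: [-1.039, 1.57, 3.021]
contact_force: [0.8, 0.1, 0.3]
grip_width: 0.5
```

>>> send_rows:
  moves:
    - [10, 0, 0, -9]
    - [0, 0, 0, 0]

```text
time: 2.35
tool_pos: [517.8, -20.0, 115.7]
tcp_rot: [-1.21, 1.568, 3.001]
contact_force: [0.0, 0.3, 0.6]
grip_width: 0.3
```

```bash
python3 - <<'E'
from h import *
o=get_obs();print(o['joint_positions'],o['grip_width'])
p,M=T();print(p,M.round(3));print(delta([522,-13,75]).round(1))
a=cam('side','s1')['image'][140:260,220:340,::-1]; b=cam('top','t1')['image'][150:270,180:300,::-1]
cv2.imwrite('pics/c.png',cv2.resize(np.hstack([a,b]),None,fx=3.3,fy=3.3,interpolation=2))
E
```

```text
[-1.86502840e-01  4.49119477e-01  1.69546743e+00 -1.37221531e-04
  9.99530148e-01  3.15531543e-01] 0.3243311184341809
[517.81231229 -19.9980925  115.71277094] [[-0.003  0.877 -0.481]
 [ 0.    -0.481 -0.877]
 [-1.    -0.002  0.001]]
[40.7  0.4 -8.2]
```

View pics/c.png

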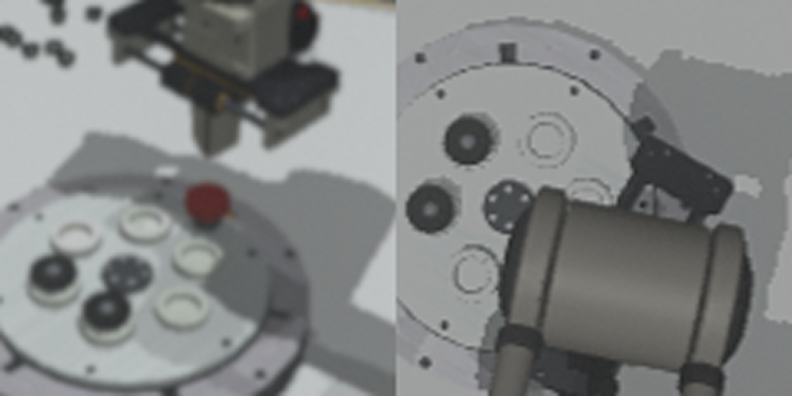

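>>> send_rows:
  moves:
    - [10, 0, -8, 0]
    - [15, 0, 0, 0]
    - [12, 0, 0, 0]
    - [0, 0, 0, 0]

```text
time: 2.95
tool_pos: [521.5, -13.0, 78.3]
tcp_rot: [-1.202, 1.568, 3.01]
contact_force: [-0.6, -0.2, 0.4]
grip_width: 0.2
```

>>> send_rows:
  moves:
    - [2.5, 0, 0, 0]
    - [2.5, 0, 0, 0]
    - [2, 0, 0, 0]
    - [0, 0, 0, 0]

```text
time: 3.45
tool_pos: [522.3, -13.1, 72.7]
tcp_rot: [-0.201, 1.571, -2.273]
contact_force: [0.4, -0.6, -0.3]
grip_width: 0.4
```

>>> send_rows:
  moves:
    - [2, 0, 0, 0]
    - [2, 0, 0, 0]
    - [0, 0, 0, 0]

```text
time: 3.82
tool_pos: [522.6, -13.2, 68.9]
tcp_rot: [1.737, 1.57, -0.334]
contact_force: [-0.3, 0.1, 3.7]
grip_width: 0.4
```

>>> send_rows:
  moves:
    - [2, 0, 0, 0]
    - [2, 0, 0, 0]
    - [2, 0, 0, 0]
    - [2, 0, 0, 0]
    - [1, 0, 0, 0]
    - [0, 0, 0, 0]

```text
time: 4.58
tool_pos: [522.8, -13.2, 60.0]
tcp_rot: [1.748, 1.57, -0.323]
contact_force: [-0.1, -0.4, 7.8]
grip_width: 0.7
```

```bash
python3 - <<'E'
from h import *
o=get_obs();print(o['tool_pos'],o['contact_force'],o['joint_positions'])
p,M=T();print(M.round(3))
E
```

```text
[522.75527085 -13.22959419  60.0221097 ] [-0.12097351 -0.40034654  7.83609423] [-1.71838846e-01  5.33207476e-01  1.73996052e+00 -1.91775649e-04
  8.67466192e-01  3.28838319e-01]
[[ 0.001  0.877 -0.48 ]
 [-0.    -0.48  -0.877]
 [-1.     0.001 -0.   ]]
```

>>> send_rows:
  moves:
    - [0.7, 0, 0, 0]
    - [0, -3.42, -0.06, 2]
    - [0, -6.84, -0.24, 4]
    - [0, -6.84, -0.24, 4]
    - [0, -6.84, -0.24, 4]
    - [0, -6.84, -0.24, 4]
    - [0, -3.42, -0.06, 2]
    - [0, 0, 0, 0]

```text
time: 5.58
tool_pos: [495.0, 7.9, 59.2]
tcp_rot: [-0.215, 1.569, -2.635]
contact_force: [-3.5, -4.3, 9.4]
grip_width: 0.3
```

```bash
cat > s.py <<'E'
from h import *
o=get_obs();p,M=T();d=p[:2]-[568,73.3]
print(p,o['contact_force'],'r',np.hypot(*d),'ang',np.degrees(np.arctan2(*d[::-1])),'toolz',np.degrees(np.arctan2(M[1,2],M[0,2])),'x',M[:,0].round(3),o['joint_positions'][5])
E
python3 s.py
```

```text
[494.97816442   7.87874601  59.23382352] [-3.50494743 -4.34259693  9.35409699] r 98.04146543720496 ang -138.14240686238685 toolz -138.67868326168443 x [-0.001 -0.001 -1.   ] 0.7120801095005329
```

>>> send_rows:
  moves:
    - [0, -3.42, 0.3, 2]
    - [0, -6.84, 0, 4]
    - [0, -6.84, 0, 4]
    - [0, -6.84, 0, 4]
    - [0, -6.84, -0.2, 4]
    - [0, -6.84, -0.2, 4]
    - [0, -3.42, -0.06, 2]
    - [0, 0, 0, 0]

```text
time: 6.58
tool_pos: [474.1, 43.2, 59.2]
tcp_rot: [-0.128, 1.569, -2.967]
contact_force: [-3.5, -1.0, 9.6]
grip_width: 0.5
```

```bash
python3 s.py; python3 - <<'E'
from h import *
a=cam('side','s2')['image'][150:290,180:340,::-1]; b=cam('top','t2')['image'][140:280,150:290,::-1]
cv2.imwrite('pics/d.png',cv2.resize(np.hstack([a,b]),None,fx=2.66,fy=2.66,interpolation=2))
E
```

```text
[474.13892795  43.15970736  59.21706913] [-3.53013143 -0.98092092  9.59958241] r 98.58163158823662 ang -162.1973442077846 toolz -162.6782648579171 x [-0.001 -0.    -1.   ] 1.1986463778322256
```

View pics/d.png

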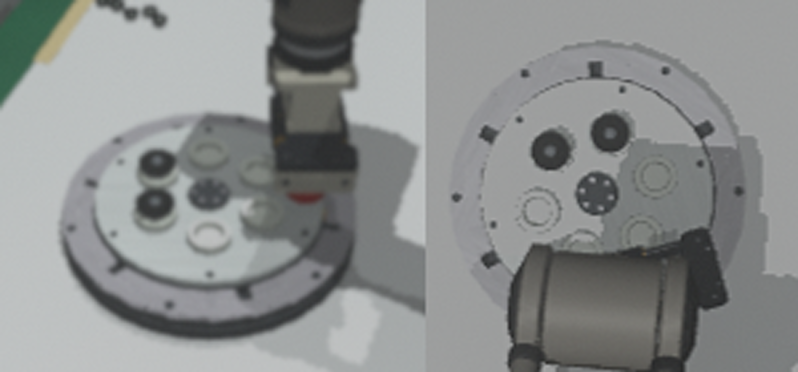

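The dial follows: the drivers have moved to crop pixels (611,132) and (551,150), both still in their nests. I'll measure the dial angle from their centroids in both top frames.

```bash
cat > ang.py <<'E'
from h import *
def drv(f):
    g=cv2.imread(f'pics/{f}.png',0); c=load(f); m=(g<75).astype('uint8')
    n,l,s,ce=cv2.connectedComponentsWithStats(m); r=[]
    for i in range(1,n):
        P=toz(c,*ce[i],64)[:2]-[568,73.3]
        if 40<s[i,4]<400 and 45<np.hypot(*P)<80: r.append((np.degrees(np.arctan2(P[1],P[0])).round(2),np.hypot(*P).round(1),s[i,4]))
    return r
E
python3 -c "
from ang import *
print(drv('top0'),drv('t2'))"
```

```text
[(np.float64(33.02), np.float64(61.9), np.int32(142)), (np.float64(92.52), np.float64(62.7), np.int32(141))] [(np.float64(-11.89), np.float64(61.5), np.int32(137)), (np.float64(48.27), np.float64(62.0), np.int32(139))]
```

>>> send_rows:
  moves:
    - [0, -3.42, 0, 2]
    - [0, -6.84, 0, 4]
    - [0, -6.84, -0.2, 4]
    - [0, -6.84, -0.2, 4]
    - [0, -2.5, 0, 1.5]
    - [0, 0, 0, 0]

```text
time: 7.42
tool_pos: [469.3, 69.2, 59.2]
tcp_rot: [-0.034, 1.569, 3.14]
contact_force: [-4.1, -0.3, 10.4]
grip_width: 0.7
```

```bash
python3 s.py; python3 -c "
from ang import *
cam('top','t3');print(drv('t3'))"
```

```text
[469.25484398  69.20561093  59.20169068] [-4.13447044 -0.32040144 10.42607391] r 98.83000485210947 ang -177.6256363489441 toolz -178.1795918669454 x [-0.002  0.    -1.   ] 1.5237108053390047
[(np.float64(-28.13), np.float64(61.0), np.int32(143)), (np.float64(32.51), np.float64(61.6), np.int32(139))]
```

Dial at about 60.0–61.1°, well inside the ±2.3° capture window. Releasing straight up.

>>> send_rows:
  moves:
    - [-2, 0, 0, 0]
    - [-3, 0, 0, 0]
    - [-3, 0, 0, 0]
    - [-3, 0, 0, 0]
    - [-4, 0, 0, 0]
    - [-10, 0, 0, 0]
    - [-20, 0, 0, 0]
    - [-30, 0, 0, 0]

```text
time: 8.48
tool_pos: [469.8, 68.9, 134.5]
tcp_rot: [-0.002, 1.57, -3.112]
contact_force: [0.1, 1.1, 0.1]
grip_width: 0.5
```

>>> send_rows:
  moves:
    - [-40, 0, 0, 0]
    - [-30, 0, 30, 0]
    - [0, 0, 50, 0]
    - [0, 0, 30, 0]
    - [0, 0, 0, 0]

```text
time: 9.1
tool_pos: [358.9, 65.5, 204.7]
tcp_rot: [3.029, 1.57, -0.081]
contact_force: [0.7, -0.1, 0.5]
grip_width: 0.1
```

```bash
python3 s.py; python3 -c "
from ang import *
b=cam('top','t4')['image'][140:280,150:290,::-1];print(drv('t4'))
a=cam('side','s4')['image'][150:290,180:340,::-1]
cv2.imwrite('pics/e.png',cv2.resize(np.hstack([a,b]),None,fx=2.66,fy=2.66,interpolation=2))"
```

```text
[358.88523346  65.5295686  204.67395066] [ 0.66877655 -0.14981202  0.4681324 ] r 209.25908627801968 ang -177.87194281409657 toolz -178.1804097999088 x [ 0.001 -0.    -1.   ] 1.5087310299326615
[(np.float64(-27.68), np.float64(61.7), np.int32(136)), (np.float64(32.68), np.float64(61.9), np.int32(140))]
```

View pics/e.png

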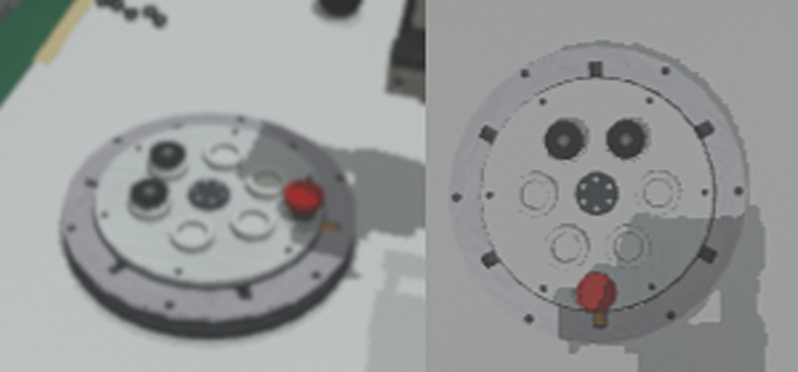

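The tooth shows brass in the next notch (top crop (600,318)) and the button is up. Both drivers are seated, and the arm is clear.

```bash
python3 -c "
from plant import close_job
print(close_job())"
```

```text
the job is handed in; nothing more can be done
None
```

The dial is turned one station clockwise, the button is back up, and the job was handed in at about 9.2 s of the 38 s allowed.

I pressed the red button about 10 mm with the shut fingertips. With it held down, I followed a 60° clockwise arc with the tool turning along with the dial. I then lifted straight up and backed away.

**Last checks:**
- **Dial angle:** the two drivers' positions gave 60.7° and 59.8° of turn, which average to 60.3° against a target of 60°. The 0.9° difference between them is within the error of measuring from the pictures.
- **Lock:** the brass tooth is visible in the next notch and the button looks fully up. I judged this by eye; I had no direct reading of the plunger.
- **Drivers:** both sit 61.7–61.9 mm from the axis, against 62 mm for the nest centres, so they are seated.
- **Arm:** it is clear of everything, with the contact force near zero.
- **Horned speaker and tweezers:** the arm only passed well above the speaker's area and never went near the tweezers. I did not measure their positions again.

No check failed. During the swing the fingertip felt a sideways force of 4–6 N, pointing outward from the axis, and the dial still followed closely.

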